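Fit the stop plate onto the shaker's T-stud

TASK

Pick up the steel stop plate by its blue grip and fit it on the shaker's deck: tilt its eye end in under the wide red head of the stud, level the plate so the head spans the eye and it cannot lift off, and slide it until its square window drops over the brass pin. Work gently, no hard pushing on the shaker, leave the plate lying flat and released, and leave the bottle, the tube rack and the beaker where they stand.

Things in the scene. Friction and masses are not known exactly. Their poses are not given: they have to be found in the camera images.
- plate: Loose dark steel plate 125 x 44 x 4 mm, about 0.16 kg, flat on the bench left or right of the shaker. Origin: middle of its oblong eye, at the underside; x runs along the plate from eye to grip to window, z up; it reaches from x -26 to +99 mm. The eye is a through-hole 32 mm long (x -16 to +16), 20 mm wide, closed at its -x end by a 10 mm wide cross bar (the lip).
- grip (a point): Middle of the plate's upright blue grip (x = +50 mm, 34 mm above the underside; axes as the plate's). The grip is 32 mm long in x, 14 mm thick in y and stands from 4 to 50 mm above the underside: pinch it across its 14 mm.
- lip (a point): On the plate: middle of the lip's inner edge, at the -x end of the eye (x = -16 mm), halfway up the 4 mm thickness.
- window (a point): On the plate: centre of the 12.5 mm square through-window (x = +85 mm), at the underside.
- shaker: Blue shaker frame 240 x 260 mm, fixed. Origin: centre of its underside; x points away from the robot, z up. Its aluminium deck, 250 x 250 mm, upper face 72 mm above the bench, has 30 mm high rails at y +-121 mm and 55 mm high vials at x +95 mm. The deck is adjustable along x and clamped anywhere up to 8 mm either side of the middle: this shift is not measured.
- stud (a point): Measured on the frame: the T-stud's foot on the deck's face if the deck were mid-way; axes as the shaker's. The real stud is up to 8 mm off along x, as is the pin: feel for the shank. Shank 10 mm in diameter, 16 mm tall; on it a red bar head 40 mm long (x), 12 wide, 5 thick. It is longer than the eye: the lip must be tilted down 25 to 35 degrees to go in under the head's -x (robot) end.
- pin (a point): Measured on the frame: the brass pin's foot on the deck's face if the deck were mid-way. The real pin always stands 85 mm from the real stud along +x. Diameter 10 mm, 6 mm tall, the upper 2 mm a cone narrowing to 7 mm. With the window down over it the plate lies flat on the deck and the stud stands in the middle of the eye.
- bottle: White wash bottle with a red cap and thin spout, 64 mm diameter, 175 mm tall, 0.35 kg; origin: centre of its underside. Bystander.
- rack: Black tube rack 70 x 130 mm with six orange-capped tubes, 82 mm tall; origin: centre of its underside. Bystander.
- beaker: Empty glass beaker, 72 mm diameter, 85 mm tall; origin: centre of its underside. Bystander.
Things that resemble listed ones, but are neither listed nor needed, are in the scene too. What is shaped like the plate but orange or turquoise is not meant.

How it is judged:
By the outcome, as a careful person would: the job done as asked, in the order asked, and still so for the second after the job is handed in, with the robot touching nothing.
It also fails if it takes over 54 s, if anything falls off the work surface, if the arm or the gripper's body presses on something with over 40 N, if the wrist force passes 120 N, or if a joint passes its speed limit or range.

ROBOT

A 7-joint arm with a two-finger parallel gripper is mounted at the origin on the work surface. World frame = base frame: x ahead of the robot, y to its left, z up, the work surface at z = 0. Lengths are in m, angles in rad, forces in N, time in s.
With the tool pointing down it reaches from about 0.4 to 0.85 m from the base axis. Payload 4.5 kg.
Tool frame: the origin (TCP) lies midway between the tips of the shut fingers; the grasp point (between the pads) lies 19 mm behind it; z points along the fingers, y is the line along which they close (so a half turn about z gives the same grasp; the last joint's range is limited). The gripper opens to 85 mm and grips with 20 to 120 N. Pads are 22 mm wide; open, the fingers measure 114 mm over their backs; the gripper's body (76 mm by 85 mm) begins 54 mm behind the grasp point. The pads swing forward as they close: fully open they stand 13 mm farther back than shut.
Start: joints at [1.279, 0.689, -0.195, 1.565, 0.157, 0.902, -0.215], TCP at [0.2, -0.592, 0.231] pointing down, gripper open.
Joint ranges: [-3.01, 3.01], [-0.46, 2.08], [-1.47, 1.51], [0.13, 2.56], [-1, 4.14], [0.04, 2.09], [-2.66, 2.66]. Speed limits (rad/s): [2.57, 2.57, 3.14, 3.14, 3.14, 3.14, 3.14].

INTERFACE

Orientations are given as a rotation vector (axis times angle).
In Python, from cell import robot gives the robot as it stands.
- The arm moves only by the tool step_arm, never from a script. Its argument "deltas" is a list of rows, each an object of numbers: "dx", "dy", "dz": the shift along the tool's x, y, z in mm; "twist": the turn about the tool's z in rad. In form: [{"dx": .., "dy": .., "dz": .., "twist": ..}, ...]. A call has exactly 5 rows; each row shifts and turns the commanded pose from where the row before left it, along the tool's axes as they then stand; what a row does not reach is not made up. A row lasts 1/10 s, in which the tool goes at most 50 mm and 8.59 degrees, less where a joint would pass 70% of its speed; a pose out of reach is approached as far as the arm can. A call is refused whole if a number of a shift passes 50 or a number of a turn 0.15, either way. A call with a gripper value outside its range is refused whole. "gripper" is the finger opening in mm, from 0 to 85.4, set as the call begins (left out, the last holds). The fingers move at their own pace and stop on an object; "grip_force" is the grip in N (left out, the last holds). Time passes only in rows, so rows that do not move let the fingers close, or fill a call up. It gives the time, the measured TCP pose, the force, the opening and the grip force at its end, in the units of the state.
- robot.observe(): the state, without advancing time (a new reading comes with each control period).
- robot.snapshot(name): name is "scene" or "top" or "wrist"; returns (picture, depth): 480x640x3 uint8, red, green, blue; 480x640 float32, m along the optical axis (not along the pixel's ray), 0 where there is no reading.
- robot.get_calibration(name): a dict with "camera_matrix" (3x3 intrinsics, pixels), "position" and "attitude" of the camera in the world. Camera axes: x right, y down, z forward; pixel columns grow to the right and rows downward; lengths in m; the calibration is good to about 2 mm. A picture is of the moment at which its call begins: read the wrist's pose just before it. get_calibration takes no time and is no camera call; for the wrist camera it gives the pose at the moment of the call.
- robot.finish_job(): hands the job in; it is judged then, once.
Trained networks look in the newest picture that a camera, given by its name, has taken for a name from the list of things; names that differ only in an ending like _2 or _b are one class to them, and where a whole thing is asked for, a point or a joint stands for the part that bears it (a point fixed in the world has none). Each returns a list of dicts, best first, with "score" (0 to 1); they miss things now and then, are a little off and sometimes report something else, mostly with a low value. They report only what shows in the picture. A call takes as long as a camera call. They do not tell look-alikes from the thing itself.
- robot.cut_out(camera, target): "mask" (480x640 bool, what is visible of it) and "xy" ([column, row] in pixels, amid what is visible of it).
The state is a dict: "time": time; "joints": joint angles; "qvel": joint speeds; "effort": joint torques, N m; "ee_pos": TCP position; "tcp_rot": TCP orientation; "ft_force": force on the tool from outside, world axes, zero at the start; "wrist_torque": the same for the moment, N m; "gripper_width": finger opening in m; "grip_force": force on a finger pad.
Only numpy, scipy, OpenCV 4.12 (cv2) and the standard library are available. Lean on these libraries where they do the work, as an engineer would, in place of code of your own. Each camera call takes 0.05 s, during which the arm holds its last target. There are 200 camera calls.

## Working session

There is one attempt and no reset: what is moved stays moved. The work goes in short steps, Python scripts to look and compute and a tool call to move; the robot and the scene stay as the last step left them, time stands still between calls to the robot, and variables do not carry over. Pictures are saved under pics/ and viewed, at most 10 in all, crops included, and the job is handed in when it is done.

Besides the shell and the picture viewer there is one more tool, called by a JSON object that holds its "method" and its "body". step_arm: Moves the arm, as the interface text tells. Its arguments: {"type":"object","properties":{"deltas":{"type":"array"},"gripper":{"type":"number"},"grip_force":{"type":"number"}},"required":["deltas"]}

```bash
ls; mkdir -p pics; cat > h.py <<'E'
import numpy as np, cv2
from scipy.spatial.transform import Rotation as R
from cell import robot
def cal(n):
    c=robot.get_calibration(n); K=np.array(c["camera_matrix"]); a=np.array(c["attitude"])
    M=a if a.shape==(3,3) else (R.from_rotvec(a).as_matrix() if a.size==3 else R.from_quat(a).as_matrix())
    return K,np.array(c["position"]),M
def cloud(n,d,cl=None):
    K,p,M=cl or cal(n); v,u=np.mgrid[0:480,0:640]
    P=np.stack([(u-K[0,2])/K[0,0]*d,(v-K[1,2])/K[1,1]*d,d],-1)@M.T+p
    P[d<=0]=np.nan
    return P
def save(name,img): cv2.imwrite("pics/"+name,cv2.cvtColor(img,cv2.COLOR_RGB2BGR))
E
python3 - <<'E'
from h import *
print(robot.get_calibration("top"))
o=robot.observe(); print(o)
for n in ("top","scene"):
    im,d=robot.snapshot(n); save(n+"0.png",im); np.savez(n+"0.npz",im=im,d=d); P=cloud(n,d)
    for t in ("plate","grip","stud","pin","shaker"):
        for r in robot.cut_out(n,t)[:3]:
            m=r["mask"]; Q=P[m]; print(n,t,round(r["score"],2),np.round(r["xy"]),m.sum(),np.round(np.nanmedian(Q,0),3),np.round(np.nanmin(Q,0),3),np.round(np.nanmax(Q,0),3))
E
```

```text
pics
{'camera_matrix': array([[487.73436077,   0.        , 323.66530218],
       [  0.        , 487.73436077, 241.43892372],
       [  0.        ,   0.        ,   1.        ]]), 'position': array([ 0.29878532, -0.02909043,  1.30719573]), 'attitude': array([-2.13275928,  2.12007661, -0.16525787])}
{'time': 0.0, 'joints': array([ 1.27878464,  0.68996704, -0.19451857,  1.56635101,  0.15731272,
        0.90250082, -0.21509303]), 'qvel': array([ 1.01498035e-03,  5.69378391e-04, -5.15098503e-06, -7.84795125e-04,
       -1.18724401e-03, -5.93768563e-05,  1.71156496e-04]), 'effort': array([ 1.80235024e-04, -5.39605844e+01, -1.26640923e+00, -1.58543855e+01,
        9.04059591e-03,  9.61571408e-03, -1.69072973e-05]), 'ee_pos': array([ 0.19979117, -0.59152023,  0.23049288]), 'tcp_rot': array([-3.09821567e+00, -5.09395063e-01,  6.86155583e-04]), 'ft_force': array([1.03197153, 0.06236321, 0.91003015]), 'wrist_torque': array([ 0.01609146, -0.00741364,  0.03267364]), 'grip_force': 0.0, 'gripper_width': 0.08521743443754547}
top plate 0.98 [418. 312.] 680 [ 0.326 -0.249  0.004] [ 0.287 -0.31  -0.004]
[... 1307 characters left out ...]
.054]
scene grip 0.69 [189. 325.] 1177 [ 0.495 -0.321  0.005] [ 0.408 -0.358 -0.003] [ 0.543 -0.282  0.054]
scene grip 0.64 [100. 315.] 1310 [ 0.362 -0.45   0.005] [ 0.326 -0.508 -0.003] [ 0.397 -0.38   0.055]
scene stud 0.66 [371. 269.] 16159 [0.635 0.01  0.073] [ 0.4   -0.121 -0.004] [0.769 0.26  0.135]
scene pin 0.63 [370. 270.] 15955 [0.634 0.009 0.073] [ 0.414 -0.121 -0.003] [0.769 0.242 0.135]
scene pin 0.19 [423. 162.] 1308 [0.483 0.308 0.086] [ 0.342  0.291 -0.003] [0.504 0.49  0.178]
scene shaker 0.82 [373. 269.] 16073 [0.635 0.01  0.073] [ 0.412 -0.121 -0.005] [0.769 0.26  0.135]
scene shaker 0.41 [191. 326.] 1205 [ 0.496 -0.321  0.005] [ 0.413 -0.357 -0.002] [ 0.543 -0.282  0.054]
```

```bash
python3 - <<'E'
import cv2
a=cv2.imread("pics/top0.png")[130:400,180:580]; cv2.imwrite("pics/top0c.png",cv2.resize(a,(800,540),interpolation=cv2.INTER_CUBIC))
E
```

```text
(no output)
```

View pics/top0c.png

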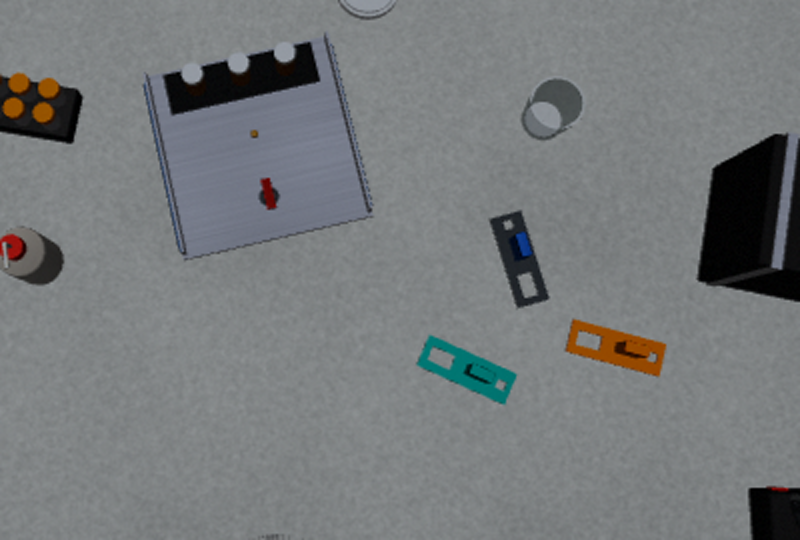

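View pics/scene0.png

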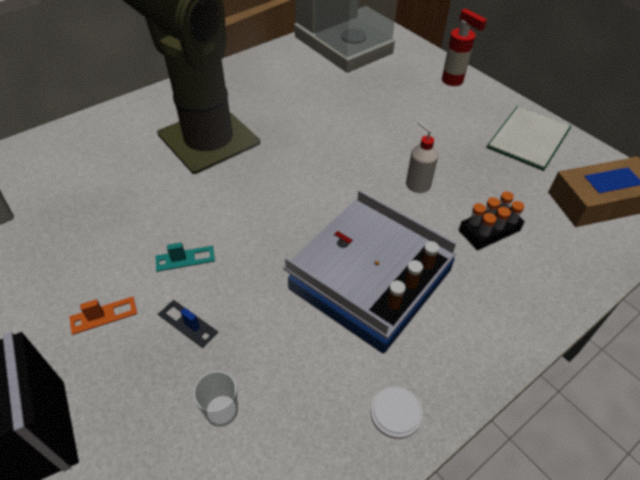

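The top view shows the dark plate with the blue grip at full-image pixel (440,258), its window end away from the robot. The orange and turquoise plates are look-alikes. The shaker is at about (310,205), with the red head at (314,227) and the brass pin at (307,196). Next I measure each of these in world coordinates.

```bash
cat > meas.py <<'E'
from h import *
def hsv(im): return cv2.cvtColor(im,cv2.COLOR_RGB2HSV).astype(int)
def redm(im):
    h=hsv(im); return ((h[...,0]<8)|(h[...,0]>172))&(h[...,1]>150)&(h[...,2]>60)
def bluem(im):
    h=hsv(im); return (h[...,0]>105)&(h[...,0]<125)&(h[...,1]>150)&(h[...,2]>50)
def rect(Q):
    (c,s,a)=cv2.minAreaRect((Q[:,:2]*1000).astype(np.float32)); b=cv2.boxPoints((c,s,a))
    e=b[1]-b[0],b[2]-b[1]; l=max(e,key=np.linalg.norm); an=np.degrees(np.arctan2(l[1],l[0]))
    return np.round(c,1),np.round(s,1),round((an+90)%180-90,2)
E
python3 - <<'E'
from meas import *
for n in("top","scene"):
    f=np.load(n+"0.npz"); im,d=f["im"],f["d"]; P=cloud(n,d); x,y,z=P[...,0],P[...,1],P[...,2]
    h=hsv(im); box=(x>.38)&(x<.57)&(y>-.39)&(y<-.25)
    dark=box&(h[...,2]<85)&(z<.015)&(z>-.01)&~bluem(im)
    print(n,"plate",dark.sum(),rect(P[box&((h[...,2]<75)|bluem(im))&(z<.015)]))
    b=box&bluem(im)&(z>.04); print("grip",b.sum(),np.nanmedian(P[b],0), rect(P[b]))
    sh=(x>.42)&(x<.8)&(y>-.15)&(y<.22)
    dk=sh&(abs(z-.072)<.008); print("deck",dk.sum(),rect(P[dk]),np.nanmedian(z[dk]))
    r=sh&redm(im)&(z>.078)&(z<.11); print("head",r.sum(),np.nanmean(P[r],0),rect(P[r]))
    br=sh&(h[...,0]>10)&(h[...,0]<28)&(h[...,1]>120)&(h[...,2]>90)&(z<.09)&(z>.06); print("pin",br.sum(),np.nanmean(P[br],0))
E
```

```text
top plate 570 (array([ 475.1, -320.1]), array([123.2,  44.4]), np.float32(15.0))
grip 61 [ 0.48800831 -0.31638592  0.04973341] (array([ 488.2, -316.8]), array([30.8, 14.1]), np.float32(17.48))
deck 8070 (array([613.6,  31.7]), array([251.5, 247.9]), np.float32(13.36)) 0.0720248235265275
head 63 [0.54503836 0.0141386  0.09249129] (array([545.9,  14.4]), array([38., 11.]), np.float32(11.4))
pin 6 [0.62875168 0.03404024 0.07575035]
scene plate 819 (array([ 477. , -320.9]), array([124.7,  44. ]), np.float32(15.15))
grip 98 [ 0.49242593 -0.31815468  0.05069041] (array([ 490.5, -318.1]), array([35.1, 12.4]), np.float32(12.05))
deck 10474 (array([614.7,  31.2]), array([251.8, 254.5]), np.float32(-76.43)) 0.07296971623271298
head 66 [0.54846426 0.0131041  0.0936516 ] (array([547. ,  12.9]), array([37.1, 11.1]), np.float32(12.05))
pin 4 [0.63005949 0.03257773 0.07855208]
```

{"method": "step_arm", "body": {"deltas": [{"dx": 0,"dy": 0,"dz": 0,"twist": 0.065},{"dx": 36,"dy": -19,"dz": 0,"twist": 0},{"dx": 36,"dy": -19,"dz": 0,"twist": 0},{"dx": 36,"dy": -19,"dz": 0,"twist": 0},{"dx": 36,"dy": -19,"dz": 0,"twist": 0}], "gripper": 60}}

```text
time: 1.1
ee_pos: [0.3207, -0.4805, 0.2315]
tcp_rot: [3.115, 0.408, 0.001]
ft_force: [0.3, -0.1, -0.4]
gripper_width: 0.06
grip_force: 0.0
```

{"method": "step_arm", "body": {"deltas": [{"dx": 36,"dy": -19,"dz": 20,"twist": 0},{"dx": 36,"dy": -19,"dz": 20,"twist": 0},{"dx": 36,"dy": -19,"dz": 20,"twist": 0},{"dx": 36,"dy": -19,"dz": 20,"twist": 0},{"dx": 36,"dy": -19,"dz": 20,"twist": 0}]}}

```text
time: 1.6
ee_pos: [0.4703, -0.3423, 0.1307]
tcp_rot: [3.114, 0.408, 0.001]
ft_force: [0.4, 0.7, -0.2]
gripper_width: 0.0599
grip_force: 0.0
```

{"method": "step_arm", "body": {"deltas": [{"dx": 34,"dy": -19,"dz": 0,"twist": 0},{"dx": 0,"dy": 0,"dz": 0,"twist": 0},{"dx": 0,"dy": 0,"dz": 0,"twist": 0},{"dx": 0,"dy": 0,"dz": 0,"twist": 0},{"dx": 0,"dy": 0,"dz": 0,"twist": 0}]}}

```text
time: 2.1
ee_pos: [0.4957, -0.318, 0.1316]
tcp_rot: [3.114, 0.404, -0.001]
ft_force: [-0.1, 0.2, -0.0]
gripper_width: 0.0601
grip_force: 0.0
```

```bash
cat >> meas.py <<'E'
def tool():
    o=robot.observe(); M=R.from_rotvec(o["tcp_rot"]).as_matrix(); return o,np.array(o["ee_pos"]),M
def st():
    o,p,M=tool(); print("t",round(o["time"],2),"p",np.round(p*1000,1),"yaw",round(np.degrees(np.arctan2(M[1,0],M[0,0])),2),"tz",np.round(M[:,2],3),"F",np.round(o["ft_force"],1),"T",np.round(o["wrist_torque"],2),"w",round(o["gripper_width"]*1000,1),"gf",round(o["grip_force"],1)); return p,M
E
python3 - <<'E'
from meas import *
p,M=st(); cl=cal("wrist")
im,d=robot.snapshot("wrist"); save("w1.png",im); P=cloud("wrist",d,cl); x,y,z=P[...,0],P[...,1],P[...,2]; h=hsv(im)
b=bluem(im)&(z>.042)&(abs(x-.49)<.06)&(abs(y+.317)<.06); print("grip",b.sum(),rect(P[b]),np.nanmedian(z[b]))
k=(z>.0025)&(z<.012)&(h[...,2]<90)&(abs(x-.476)<.08)&(abs(y+.32)<.05); print("plate",k.sum(),rect(P[k]),np.nanmedian(z[k]))
E
```

```text
t 2.1 p [ 495.7 -318.   131.6] yaw 14.79 tz [-0.    -0.001 -1.   ] F [-0.1  0.2 -0. ] T [0.01 0.02 0.03] w 60.1 gf 0.0
grip 868 (array([ 489.8, -316.8]), array([30.7, 13.6]), np.float32(15.1)) 0.05059162542004464
plate 5679 (array([ 475.8, -320.9]), array([125.1,  43.9]), np.float32(15.88)) 0.004804573576844773
```

View pics/w1.png

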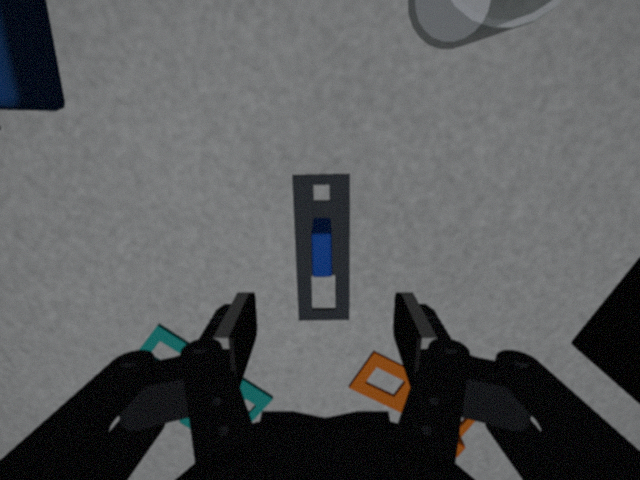

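The wrist view shows the dark plate directly ahead of the tool, with its grip at (322,248), window at (321,192) and eye at (323,292). The fingers have clear space. I descend to grip it towards its +x end.

{"method": "step_arm", "body": {"deltas": [{"dx": 2.2,"dy": -2.6,"dz": 30,"twist": -0.008},{"dx": 0,"dy": 0,"dz": 30,"twist": 0},{"dx": 0,"dy": 0,"dz": 30,"twist": 0},{"dx": 0,"dy": 0,"dz": 26,"twist": 0},{"dx": 0,"dy": 0,"dz": 0,"twist": 0}], "gripper": 40}}

```text
time: 2.65
ee_pos: [0.4956, -0.3128, 0.0125]
tcp_rot: [-3.11, -0.419, 0.008]
ft_force: [-0.8, 0.4, 0.2]
gripper_width: 0.04
grip_force: 0.0
```

{"method": "step_arm", "body": {"deltas": [{"dx": 0,"dy": 0,"dz": 0,"twist": 0},{"dx": 0,"dy": 0,"dz": 0,"twist": 0},{"dx": 0,"dy": 0,"dz": 0,"twist": 0},{"dx": 0,"dy": 0,"dz": 0,"twist": 0},{"dx": 0,"dy": 0,"dz": 0,"twist": 0}], "gripper": 8, "grip_force": 20}}

```text
time: 3.15
ee_pos: [0.4992, -0.3139, 0.0167]
tcp_rot: [3.112, 0.42, 0.003]
ft_force: [-0.3, -0.5, 6.4]
gripper_width: 0.0139
grip_force: 27.7
```

{"method": "step_arm", "body": {"deltas": [{"dx": 0,"dy": 0,"dz": -20,"twist": 0},{"dx": 0,"dy": 0,"dz": -30,"twist": 0},{"dx": 0,"dy": 0,"dz": -30,"twist": 0},{"dx": 0,"dy": 0,"dz": -30,"twist": 0},{"dx": 0,"dy": 0,"dz": 0,"twist": 0}]}}

```text
time: 3.65
ee_pos: [0.5009, -0.3145, 0.1293]
tcp_rot: [3.109, 0.42, 0.01]
ft_force: [1.0, -0.4, -1.2]
gripper_width: 0.0132
grip_force: 26.5
```

```bash
cat >> meas.py <<'E'
def plate_in_tool(name=None):
    "tilt etc. of the held plate from the wrist depth, in tool axes (mm) relative to the grasp point"
    p,M=st(); cl=cal("wrist"); im,d=robot.snapshot("wrist")
    if name: save(name,im)
    P=cloud("wrist",d,cl); T=(P-p)@M*1000; T[...,2]+=19
    h=hsv(im); g=bluem(im)&(np.abs(T[...,1])<14)&(np.abs(T[...,0])<70)
    k=(h[...,1]<90)&(h[...,2]<90)&(np.abs(T[...,1])<24)&(T[...,0]>-80)&(T[...,0]<90)&(T[...,2]>-30)&(T[...,2]<90)
    k&=(T[...,0]>8)|(T[...,0]<-30)
    Q=T[k&(T[...,0]>8)]
    A=np.c_[Q[:,0],np.ones(len(Q))]; w=np.ones(len(Q))
    for _ in range(15):
        c,*_r=np.linalg.lstsq(A*w[:,None],Q[:,2]*w,rcond=None); r=A@c-Q[:,2]; w=1/(1+(r/1.5)**2)
    q=Q[abs(r)<3]
    print("n",len(Q),len(q),"z=%.3f x + %.1f"%tuple(c),"tilt(lip down +) deg",round(np.degrees(np.arctan(-c[0])),1),"x",np.round(np.percentile(q[:,0],[1,99]),1),"y",np.round(np.percentile(q[:,1],[1,99]),1))
    print("grip px",g.sum(),np.round(np.nanmedian(T[g],0),1))
    return im,d,T
E
python3 -c "
from meas import *
plate_in_tool('w2.png')"
```

```text
t 3.65 p [ 500.9 -314.5  129.3] yaw 15.39 tz [ 0.007 -0.004 -1.   ] F [ 1.  -0.4 -1.2] T [-0.05 -0.09  0.02] w 13.2 gf 26.5
n 7239 5297 z=0.037 x + 29.9 tilt(lip down +) deg -2.1 x [ 8.3 38.5] y [-21.8  21.1]
grip px 2739 [ -7.1  -0.1 -14.9]
```

View pics/w2.png

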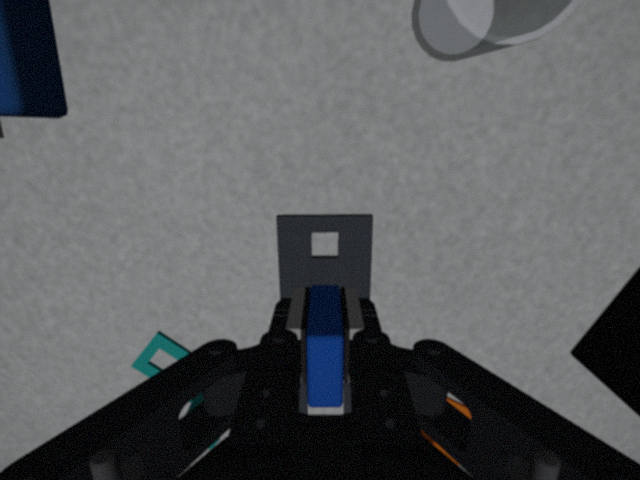

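The plate is held square and flat, with its far end 38 mm ahead of the tool. A light pinch does not let it sag. I'll tilt it by resting the window end on the deck's front edge and turning it lip-down in the pinch.

{"method": "step_arm", "body": {"deltas": [{"dx": 0,"dy": 0,"dz": -15,"twist": 0.035},{"dx": 2.4,"dy": -26,"dz": 0,"twist": 0},{"dx": 3.4,"dy": -32,"dz": 0,"twist": 0},{"dx": 3.4,"dy": -32,"dz": 0,"twist": 0},{"dx": 3.4,"dy": -32,"dz": 0,"twist": 0}]}}

```text
time: 4.2
ee_pos: [0.4811, -0.19, 0.1391]
tcp_rot: [-3.119, -0.366, 0.004]
ft_force: [-0.1, -0.6, -2.3]
gripper_width: 0.0133
grip_force: 26.5
```

{"method": "step_arm", "body": {"deltas": [{"dx": 3.4,"dy": -32,"dz": 0,"twist": 0},{"dx": 3.4,"dy": -32,"dz": 0,"twist": 0},{"dx": 3.4,"dy": -32,"dz": 0,"twist": 0},{"dx": 3.4,"dy": -32,"dz": 0,"twist": 0},{"dx": 3.4,"dy": -32,"dz": 0,"twist": 0}]}}

```text
time: 4.7
ee_pos: [0.4606, -0.0307, 0.1393]
tcp_rot: [-3.12, -0.367, 0.004]
ft_force: [0.5, -0.7, -1.5]
gripper_width: 0.0135
grip_force: 26.5
```

{"method": "step_arm", "body": {"deltas": [{"dx": 3,"dy": -26,"dz": 0,"twist": 0},{"dx": 0,"dy": 0,"dz": 0,"twist": 0},{"dx": 0,"dy": 0,"dz": 0,"twist": 0},{"dx": 0,"dy": 0,"dz": 0,"twist": 0},{"dx": 0,"dy": 0,"dz": 0,"twist": 0}]}}

```text
time: 5.2
ee_pos: [0.4587, -0.0074, 0.1401]
tcp_rot: [3.12, 0.363, -0.001]
ft_force: [-0.4, 0.2, -1.1]
gripper_width: 0.0139
grip_force: 26.5
```

```bash
cat >> meas.py <<'E'
def shaker(im,d,T,p,M):
    P=(T/1000-[0,0,.019])@M.T+p; x,y,z=P[...,0],P[...,1],P[...,2]; h=hsv(im)
    sh=(x>.42)&(x<.8)&(y>-.15)&(y<.22)
    r=sh&redm(im)&(z>.085)&(z<.105); print("head",r.sum(),np.nanmedian(z[r]), rect(P[r]) if r.sum()>10 else "")
    hz=r&(z>.088)
    br=sh&(h[...,0]>10)&(h[...,0]<28)&(h[...,1]>120)&(h[...,2]>80)&(z<.085)&(z>.07); print("pin",br.sum(),rect(P[br]) if br.sum()>10 else "")
    dk=sh&(abs(z-.072)<.006); print("deck z",np.nanmedian(z[dk]))
    Q=P[dk]*1000; u=np.array([np.cos(np.radians(13.4)),np.sin(np.radians(13.4))]); s=Q[:,:2]@u; print("deck front edge u (world)",np.round(np.percentile(s,[.5,2]),1), "stud est u",np.round(np.array([546.4,13.6])@u,1))
E
python3 -c "
from meas import *
o,p,M=tool(); im,d,T=plate_in_tool('w3.png'); shaker(im,d,T,p,M)"
```

```text
t 5.2 p [458.7  -7.4 140.1] yaw 13.26 tz [-0.    -0.001 -1.   ] F [-0.4  0.2 -1.1] T [-0.01 -0.09  0.06] w 13.9 gf 26.5
n 7537 1502 z=0.991 x + -0.9 tilt(lip down +) deg -44.7 x [10.7 89.7] y [-21.7  21. ]
grip px 2986 [ -5.7  -0.2 -14.9]
head 1836 0.09367244905361867 (array([546.3,  14. ]), array([38.6, 11.8]), np.float32(13.07))
pin 0 
deck z 0.07272936818363786
deck front edge u (world) [479.9 481.8] stud est u 534.7
```

View pics/w3.png

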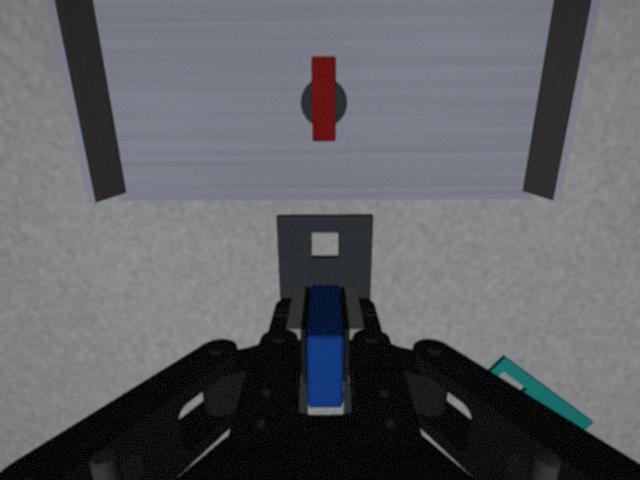

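The wrist view shows the red head at (324,98) centred on the plate's axis, and the deck's front edge at row 198. The head is at (546,14), which agrees with the earlier estimate. I lower the window end onto the deck edge.

{"method": "step_arm", "body": {"deltas": [{"dx": 3,"dy": 0,"dz": 15,"twist": 0},{"dx": 0,"dy": 0,"dz": 15,"twist": 0},{"dx": 0,"dy": 0,"dz": 12,"twist": 0},{"dx": 0,"dy": 0,"dz": 8,"twist": 0},{"dx": 0,"dy": 0,"dz": 0,"twist": 0}]}}

```text
time: 5.75
ee_pos: [0.4613, -0.0059, 0.0895]
tcp_rot: [3.12, 0.365, -0.002]
ft_force: [-0.7, 0.5, -0.4]
gripper_width: 0.0135
grip_force: 26.5
```

{"method": "step_arm", "body": {"deltas": [{"dx": 0,"dy": 0,"dz": 2,"twist": 0},{"dx": -0.8,"dy": 0,"dz": 1.5,"twist": 0},{"dx": -1.5,"dy": 0,"dz": 1.5,"twist": 0},{"dx": -1.2,"dy": 0,"dz": 1.5,"twist": 0},{"dx": -1,"dy": 0,"dz": 1.5,"twist": 0}]}}

```text
time: 6.25
ee_pos: [0.4579, -0.0066, 0.0835]
tcp_rot: [3.12, 0.366, 0.004]
ft_force: [-1.1, -0.0, 6.7]
gripper_width: 0.0135
grip_force: 27.6
```

{"method": "step_arm", "body": {"deltas": [{"dx": -1,"dy": 0,"dz": 1.8,"twist": 0},{"dx": -1,"dy": 0,"dz": 1.8,"twist": 0},{"dx": -1,"dy": 0,"dz": 1.8,"twist": 0},{"dx": -0.8,"dy": 0,"dz": 1.8,"twist": 0},{"dx": 0,"dy": 0,"dz": 0,"twist": 0}]}}

```text
time: 6.75
ee_pos: [0.4535, -0.0076, 0.076]
tcp_rot: [3.12, 0.366, 0.001]
ft_force: [-1.5, -0.8, 4.6]
gripper_width: 0.0138
grip_force: 27.1
```

```bash
cat >> meas.py <<'E'
def tilt(name=None):
    "plate tilt from blue grip top face (normal) and plate near window"
    p,M=st(); cl=cal("wrist"); im,d=robot.snapshot("wrist")
    if name: save(name,im)
    P=cloud("wrist",d,cl); T=(P-p)@M*1000; T[...,2]+=19; h=hsv(im)
    def fit(k,lab):
        Q=T[k]; Q=Q[np.isfinite(Q).all(1)]; w=np.ones(len(Q)); A=np.c_[Q[:,0],np.ones(len(Q))]
        for _ in range(20):
            c=np.linalg.lstsq(A*w[:,None],Q[:,2]*w,rcond=None)[0]; r=A@c-Q[:,2]; w=1/(1+(r/1)**2)
        q=Q[abs(r)<2]; print(lab,len(q),len(Q),"tilt",round(np.degrees(np.arctan(-c[0])),1),"z0",round(c[1],1),"x",np.round(np.percentile(q[:,0],[1,99]),1),"y",np.round(np.percentile(q[:,1],[1,99]),1))
    fit(bluem(im)&(np.abs(T[...,1])<7)&(np.abs(T[...,0])<60)&(T[...,2]<5),"griptop")
    k=(h[...,1]<90)&(h[...,2]<80)&(np.abs(T[...,1])<21)&(T[...,0]>13)&(T[...,0]<50)&(T[...,2]<31)&(T[...,2]>-20); 
    fit(k,"plate"); return im,d,T,p,M
E
python3 -c "
from meas import *
tilt('w4.png')"
```

```text
t 6.75 p [453.5  -7.6  76. ] yaw 13.37 tz [ 0.001 -0.    -1.   ] F [-1.5 -0.8  4.6] T [-0.06  0.17  0.05] w 13.8 gf 27.1
griptop 969 3294 tilt -2.5 z0 -11.6 x [-23.4   3.6] y [-6.8  6.3]
plate 5764 6119 tilt 16.6 z0 30.3 x [13.5 46. ] y [-20.6  20.6]
```

View pics/w4.png

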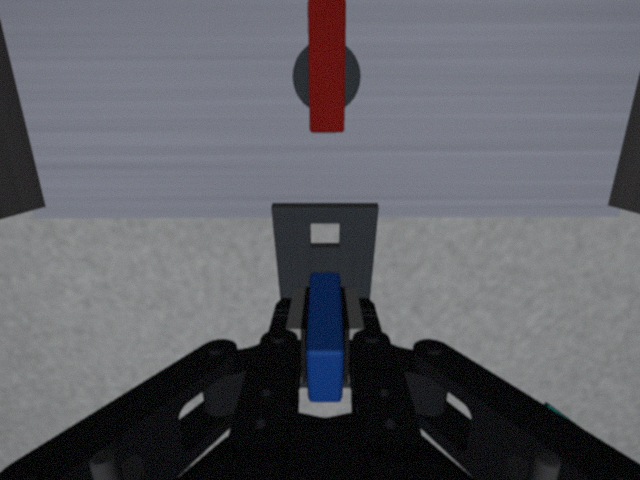

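It is tilted 17° lip-down as predicted, with about 6 N on the deck edge. I continue to about 32°.

{"method": "step_arm", "body": {"deltas": [{"dx": -1.2,"dy": 0,"dz": 2.3,"twist": 0},{"dx": -1.1,"dy": 0,"dz": 2.3,"twist": 0},{"dx": -1,"dy": 0,"dz": 2.3,"twist": 0},{"dx": -0.9,"dy": 0,"dz": 2.3,"twist": 0},{"dx": -0.8,"dy": 0,"dz": 2.3,"twist": 0}]}}

```text
time: 7.3
ee_pos: [0.4494, -0.0086, 0.0644]
tcp_rot: [3.12, 0.366, 0.003]
ft_force: [-1.1, -0.5, 4.5]
gripper_width: 0.0138
grip_force: 26.7
```

{"method": "step_arm", "body": {"deltas": [{"dx": 0,"dy": 0,"dz": 0,"twist": 0},{"dx": 0,"dy": 0,"dz": -15,"twist": 0},{"dx": 0,"dy": 0,"dz": -20,"twist": 0},{"dx": 0,"dy": 0,"dz": -10,"twist": 0},{"dx": 0,"dy": 0,"dz": 0,"twist": 0}]}}

```text
time: 7.8
ee_pos: [0.4498, -0.0083, 0.1097]
tcp_rot: [3.12, 0.366, 0.005]
ft_force: [-0.2, -0.4, -3.2]
gripper_width: 0.0138
grip_force: 25.7
```

```bash
python3 -c "
from meas import *
im,d,T,p,M=tilt('w5.png'); shaker(im,d,T,p,M)"
```

```text
t 7.8 p [449.8  -8.3 109.7] yaw 13.4 tz [ 0.003  0.    -1.   ] F [-0.2 -0.4 -3.2] T [-0.03 -0.08 -0.04] w 13.8 gf 25.7
griptop 703 3212 tilt -24.7 z0 -8.3 x [-13.6   6. ] y [-6.9  6.3]
plate 6168 6637 tilt 30.5 z0 32.6 x [13.7 49.1] y [-20.6  20.6]
head 2811 0.09368030597432464 (array([545.9,  14.2]), array([38.8, 11.7]), np.float32(14.12))
pin 0 
deck z 0.07272343478514182
deck front edge u (world) [479.8 481.3] stud est u 534.7
```

It is tilted 30.5° and centred on the stud's line. I raise it to working height (lip 4 mm above the deck) and approach, stopping short of the head.

{"method": "step_arm", "body": {"deltas": [{"dx": 0,"dy": 0.3,"dz": -20.5,"twist": 0},{"dx": 25,"dy": 0,"dz": 0,"twist": 0},{"dx": 30,"dy": 0,"dz": 0,"twist": 0},{"dx": 30,"dy": 0,"dz": 0,"twist": 0},{"dx": 25,"dy": 0,"dz": 0,"twist": 0}]}}

```text
time: 8.35
ee_pos: [0.557, 0.0174, 0.1281]
tcp_rot: [-3.12, -0.367, 0.001]
ft_force: [0.7, 0.2, -1.6]
gripper_width: 0.0135
grip_force: 25.7
```

{"method": "step_arm", "body": {"deltas": [{"dx": 3,"dy": 0,"dz": 0,"twist": 0},{"dx": 2,"dy": 0,"dz": 0,"twist": 0},{"dx": 0,"dy": 0,"dz": 0,"twist": 0},{"dx": 0,"dy": 0,"dz": 0,"twist": 0},{"dx": 0,"dy": 0,"dz": 0,"twist": 0}]}}

```text
time: 8.85
ee_pos: [0.5598, 0.0176, 0.129]
tcp_rot: [3.12, 0.366, -0.002]
ft_force: [0.6, -0.4, -1.3]
gripper_width: 0.0135
grip_force: 25.6
```

```bash
python3 -c "
from meas import *
im,d,T,p,M=tilt('w6.png')
u=np.array([.9728,.2317]);v=np.array([-.2317,.9728]); print('pivot rel stud',(p[:2]*1000-[546.2,14])@u,(p[:2]*1000-[546.2,14])@v)
im,d=robot.snapshot('scene'); save('s6.png',cv2.resize(im[200:320,280:440],(800,600),interpolation=cv2.INTER_CUBIC))"
```

```text
t 8.85 p [559.8  17.6 129. ] yaw 13.38 tz [-0.001 -0.    -1.   ] F [ 0.6 -0.4 -1.3] T [-0.01 -0.01 -0.01] w 13.5 gf 25.6
griptop 699 3202 tilt -25.7 z0 -7.8 x [-13.8   6.5] y [-6.9  6.3]
plate 6153 6606 tilt 30.5 z0 32.6 x [13.7 49.1] y [-20.7  20.7]
pivot rel stud 14.047817486132736 0.3730936321994775
```

View pics/s6.png

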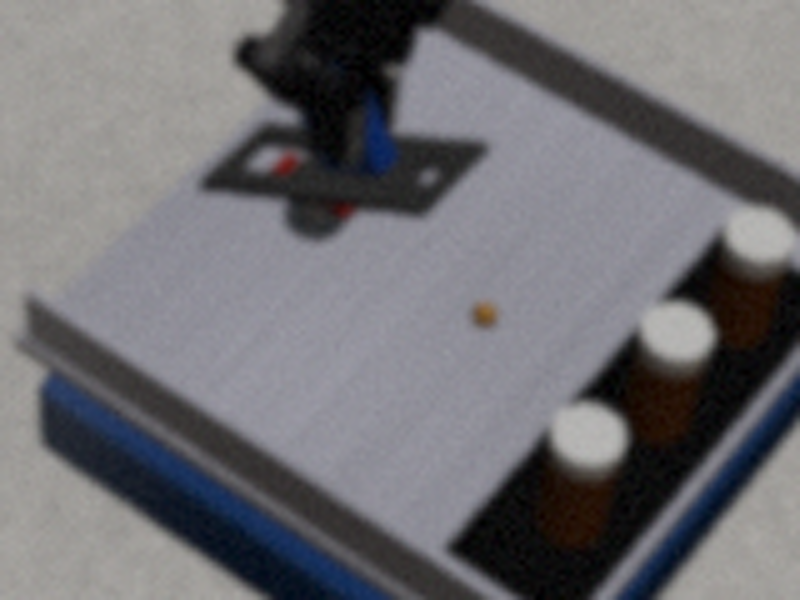

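The view shows the head's near end, at (287,165), coming up through the eye, with the plate clear above the rest of the head. I continue in under it and feel for the shank.

{"method": "step_arm", "body": {"deltas": [{"dx": 5,"dy": 0.4,"dz": -1.2,"twist": 0},{"dx": 6,"dy": 0,"dz": 0,"twist": 0},{"dx": 6,"dy": 0,"dz": 0,"twist": 0},{"dx": 5,"dy": 0,"dz": 0,"twist": 0},{"dx": 3,"dy": 0,"dz": 0,"twist": 0}]}}

```text
time: 9.45
ee_pos: [0.5859, 0.0236, 0.1302]
tcp_rot: [-3.12, -0.367, -0.001]
ft_force: [0.4, 0.9, -2.1]
gripper_width: 0.0135
grip_force: 25.6
```

{"method": "step_arm", "body": {"deltas": [{"dx": 1,"dy": 0,"dz": 0,"twist": 0},{"dx": 1,"dy": 0,"dz": 0,"twist": 0},{"dx": 1,"dy": 0,"dz": 0,"twist": 0},{"dx": 0,"dy": 0,"dz": 0,"twist": 0},{"dx": 0,"dy": 0,"dz": 0,"twist": 0}]}}

```text
time: 9.95
ee_pos: [0.5879, 0.024, 0.1303]
tcp_rot: [3.12, 0.366, -0.0]
ft_force: [0.1, 0.6, -1.0]
gripper_width: 0.0139
grip_force: 25.6
```

{"method": "step_arm", "body": {"deltas": [{"dx": 0.8,"dy": 0,"dz": 0,"twist": 0},{"dx": 0,"dy": 0,"dz": 0,"twist": 0},{"dx": 0.8,"dy": 0,"dz": 0,"twist": 0},{"dx": 0,"dy": 0,"dz": 0,"twist": 0},{"dx": 0,"dy": 0,"dz": 0,"twist": 0}]}}

```text
time: 10.45
ee_pos: [0.5891, 0.0243, 0.1301]
tcp_rot: [3.12, 0.366, -0.002]
ft_force: [-2.0, -0.7, -2.0]
gripper_width: 0.0135
grip_force: 25.7
```

{"method": "step_arm", "body": {"deltas": [{"dx": 0.8,"dy": 0,"dz": 0,"twist": 0},{"dx": 0,"dy": 0,"dz": 0,"twist": 0},{"dx": 0.8,"dy": 0,"dz": 0,"twist": 0},{"dx": 0,"dy": 0,"dz": 0,"twist": 0},{"dx": 0,"dy": 0,"dz": 0,"twist": 0}]}}

```text
time: 10.95
ee_pos: [0.5899, 0.0245, 0.1299]
tcp_rot: [3.12, 0.366, -0.004]
ft_force: [-4.1, -2.0, -2.3]
gripper_width: 0.0135
grip_force: 25.7
```

The shank is felt at about the predicted place, with 4 N. I back off slightly, set the lip's corner on the deck and level the plate about it.

{"method": "step_arm", "body": {"deltas": [{"dx": -2,"dy": 0,"dz": 0,"twist": 0},{"dx": -1.5,"dy": 0,"dz": 1,"twist": 0},{"dx": 0,"dy": 0,"dz": 1.5,"twist": 0},{"dx": 0,"dy": 0,"dz": 1.5,"twist": 0},{"dx": 0,"dy": 0,"dz": 0,"twist": 0}]}}

```text
time: 11.45
ee_pos: [0.5887, 0.0243, 0.1263]
tcp_rot: [-3.12, -0.367, -0.003]
ft_force: [0.8, -0.8, -1.1]
gripper_width: 0.0135
grip_force: 25.7
```

{"method": "step_arm", "body": {"deltas": [{"dx": 1.1,"dy": 0,"dz": 1,"twist": 0},{"dx": 1.1,"dy": 0,"dz": 1,"twist": 0},{"dx": 1.1,"dy": 0,"dz": 1,"twist": 0},{"dx": 1.1,"dy": 0,"dz": 1,"twist": 0},{"dx": 0,"dy": 0,"dz": 0,"twist": 0}]}}

```text
time: 11.95
ee_pos: [0.5922, 0.0251, 0.1224]
tcp_rot: [3.12, 0.366, 0.0]
ft_force: [-1.1, 0.5, 2.7]
gripper_width: 0.0132
grip_force: 26.5
```

```bash
cat >> meas.py <<'E'
def rel(p):
    u=np.array([.9728,.2317]);v=np.array([-.2317,.9728]); q=p[:2]*1000-[546.2,14]; print("pivot rel stud",np.round([q@u,q@v],1))
E
python3 -c "
from meas import *
im,d,T,p,M=tilt('w7.png');rel(p)"
```

```text
t 11.95 p [592.2  25.1 122.4] yaw 13.4 tz [ 0. -0. -1.] F [-1.1  0.5  2.7] T [-0.1   0.52  0.01] w 13.2 gf 26.5
griptop 659 3253 tilt -17.9 z0 -9.0 x [-15.5   4.7] y [-6.9  6.3]
plate 6113 6549 tilt 28.0 z0 31.7 x [13.6 48.6] y [-20.6  20.6]
pivot rel stud [47.4  0.1]
```

{"method": "step_arm", "body": {"deltas": [{"dx": 0.8,"dy": 0,"dz": 1.8,"twist": 0},{"dx": 1.2,"dy": 0,"dz": 1.8,"twist": 0},{"dx": 1.5,"dy": 0,"dz": 1.8,"twist": 0},{"dx": 1.7,"dy": 0,"dz": 1.8,"twist": 0},{"dx": 1.7,"dy": 0,"dz": 1.8,"twist": 0}]}}

```text
time: 12.5
ee_pos: [0.6, 0.0269, 0.1136]
tcp_rot: [-3.12, -0.367, -0.004]
ft_force: [2.3, 0.6, 5.6]
gripper_width: 0.0135
grip_force: 27.9
```

```bash
python3 -c "
from meas import *
im,d,T,p,M=tilt('w8.png');rel(p)"
```

```text
t 12.5 p [600.   26.9 113.6] yaw 13.4 tz [ 0.002  0.    -1.   ] F [2.3 0.6 5.6] T [-0.02  0.07  0.02] w 13.5 gf 27.9
griptop 712 3425 tilt -12.0 z0 -10.5 x [-18.8   4.1] y [-6.8  6.2]
plate 5979 6257 tilt 20.4 z0 29.5 x [13.6 46.9] y [-20.6  20.7]
pivot rel stud [55.3  0.1]
```

The tilt is 20° and the eye's far edge has passed down outside the head's far end. I continue levelling.

{"method": "step_arm", "body": {"deltas": [{"dx": 1.9,"dy": 0,"dz": 2.5,"twist": 0},{"dx": 1.9,"dy": 0,"dz": 2.6,"twist": 0},{"dx": 1.9,"dy": 0,"dz": 2.7,"twist": 0},{"dx": 1.8,"dy": 0,"dz": 2.7,"twist": 0},{"dx": 1.8,"dy": 0,"dz": 2.7,"twist": 0}]}}

```text
time: 13.05
ee_pos: [0.6086, 0.029, 0.1001]
tcp_rot: [3.12, 0.367, 0.002]
ft_force: [2.6, 0.5, 5.4]
gripper_width: 0.0137
grip_force: 29.6
```

{"method": "step_arm", "body": {"deltas": [{"dx": 1.2,"dy": 0,"dz": 1.8,"twist": 0},{"dx": 1.2,"dy": 0,"dz": 1.8,"twist": 0},{"dx": 0.9,"dy": 0,"dz": 1.7,"twist": 0},{"dx": 0,"dy": 0,"dz": 0,"twist": 0},{"dx": 0,"dy": 0,"dz": 0,"twist": 0}]}}

```text
time: 13.55
ee_pos: [0.611, 0.0295, 0.0946]
tcp_rot: [3.12, 0.367, 0.0]
ft_force: [2.4, -0.5, 2.7]
gripper_width: 0.0135
grip_force: 30.1
```

```bash
python3 -c "
from meas import *
im,d,T,p,M=tilt('w9.png');rel(p)"
```

```text
t 13.55 p [611.   29.5  94.6] yaw 13.4 tz [ 0. -0. -1.] F [ 2.4 -0.5  2.7] T [ 0.02 -0.34  0.04] w 13.5 gf 30.1
griptop 2456 3738 tilt 5.2 z0 -18.5 x [-25.9   4.4] y [-6.9  6.3]
plate 4952 5077 tilt 6.6 z0 27.2 x [13.3 42.1] y [-20.7  20.6]
pivot rel stud [66.6  0.1]
```

{"method": "step_arm", "body": {"deltas": [{"dx": 0.6,"dy": 0,"dz": 1.4,"twist": 0},{"dx": 0.6,"dy": 0,"dz": 1.3,"twist": 0},{"dx": 0.6,"dy": 0,"dz": 1.3,"twist": 0},{"dx": 0,"dy": 0,"dz": 1,"twist": 0},{"dx": 0,"dy": 0,"dz": 0,"twist": 0}]}}

```text
time: 14.1
ee_pos: [0.613, 0.03, 0.0899]
tcp_rot: [-3.12, -0.366, -0.001]
ft_force: [2.9, 1.6, 4.1]
gripper_width: 0.0136
grip_force: 31.0
```

```bash
python3 -c "
from meas import *
im,d,T,p,M=tilt('w10.png');rel(p); shaker(im,d,T,p,M)
im,d=robot.snapshot('scene'); save('s10.png',cv2.resize(im[200:320,280:440],(800,600),interpolation=cv2.INTER_CUBIC))"
```

```text
t 14.1 p [613.   30.   89.9] yaw 13.4 tz [ 0.001  0.    -1.   ] F [2.9 1.6 4.1] T [ 0.09 -0.31  0.04] w 13.6 gf 31.0
griptop 2610 3788 tilt 2.8 z0 -18.8 x [-24.9   5.2] y [-6.8  6.5]
plate 4602 4742 tilt 3.4 z0 27.0 x [13.3 40.7] y [-20.7  20.6]
pivot rel stud [68.7  0.1]
head 69 0.09384560075358317 (array([556.3,  16.9]), array([ 3.2, 11.4]), np.float32(-72.61))
pin 41 (array([633. ,  34.9]), array([1.2, 5.7]), np.float32(-79.15))
deck z 0.07312192690764371
deck front edge u (world) [536.  554.3] stud est u 534.7
```

View pics/s10.png

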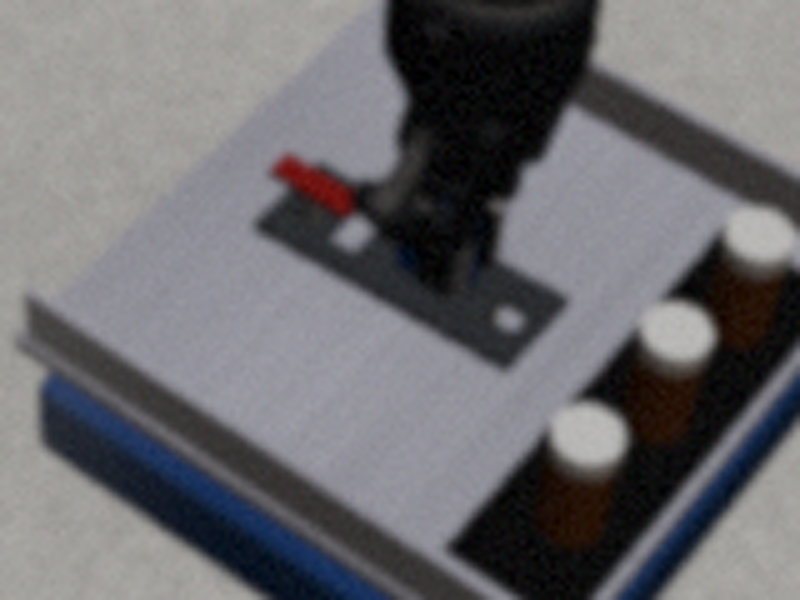

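The view shows the plate nearly level with the head spanning the eye, and the window at (509,320) just beyond the pin. I slide it back towards the robot.

{"method": "step_arm", "body": {"deltas": [{"dx": -1.5,"dy": 0,"dz": 0,"twist": 0},{"dx": -1.5,"dy": 0,"dz": 0,"twist": 0},{"dx": -1.5,"dy": 0,"dz": 0,"twist": 0},{"dx": -1.5,"dy": 0,"dz": 0,"twist": 0},{"dx": -0.8,"dy": 0,"dz": 0,"twist": 0}]}}

```text
time: 14.7
ee_pos: [0.6059, 0.0283, 0.0898]
tcp_rot: [3.12, 0.366, -0.0]
ft_force: [2.7, -0.1, 4.5]
gripper_width: 0.0139
grip_force: 30.9
```

{"method": "step_arm", "body": {"deltas": [{"dx": -0.6,"dy": 0,"dz": 0.4,"twist": 0},{"dx": -0.6,"dy": 0,"dz": 0.4,"twist": 0},{"dx": -0.5,"dy": 0,"dz": 0.4,"twist": 0},{"dx": 0,"dy": 0,"dz": 0.4,"twist": 0},{"dx": 0,"dy": 0,"dz": 0,"twist": 0}]}}

```text
time: 15.2
ee_pos: [0.606, 0.0283, 0.089]
tcp_rot: [-3.12, -0.367, -0.005]
ft_force: [4.3, 0.6, 7.9]
gripper_width: 0.0135
grip_force: 31.4
```

```bash
python3 -c "
from meas import *
im,d,T,p,M=tilt('w11.png');rel(p); shaker(im,d,T,p,M)"
```

```text
t 15.2 p [606.   28.3  89. ] yaw 13.4 tz [ 0.003  0.    -1.   ] F [4.3 0.6 7.9] T [ 0.21 -0.6  -0.02] w 13.5 gf 31.4
griptop 2640 3799 tilt 2.4 z0 -18.9 x [-24.9   5.4] y [-6.8  6.4]
plate 4641 4727 tilt 2.6 z0 27.0 x [13.2 40.4] y [-20.6  20.6]
pivot rel stud [61.4  0. ]
head 50 0.09384918979015372 (array([549.8,  15.3]), array([ 2.2, 11.2]), np.float32(-68.9))
pin 288 (array([629.4,  34. ]), array([8.2, 8.4]), np.float32(-74.39))
deck z 0.07309171104398877
deck front edge u (world) [529.9 547.7] stud est u 534.7
```

```bash
python3 -c "
import cv2
a=cv2.imread('pics/w11.png')[170:300,245:405]; cv2.imwrite('pics/w11c.png',cv2.resize(a,(736,598),interpolation=cv2.INTER_CUBIC))"
```

```text
(no output)
```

View pics/w11c.png

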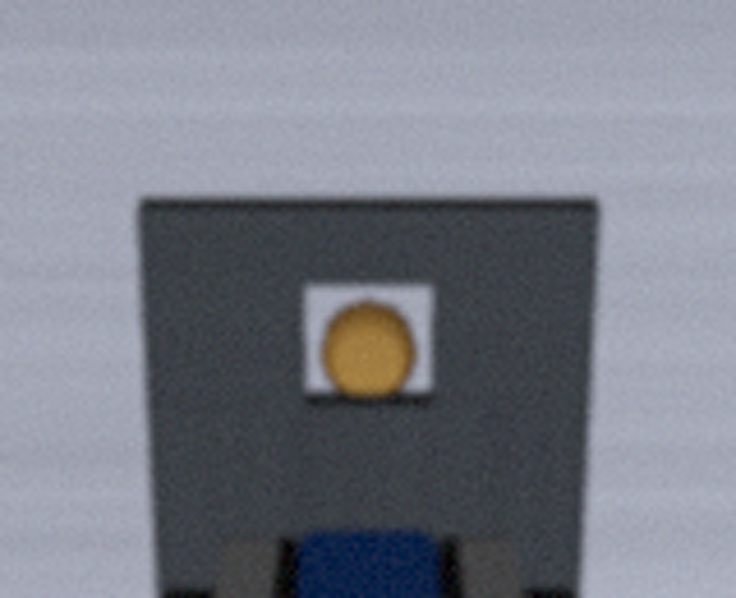

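The view shows the pin at (368,350), centred sideways in the window but still at its near edge. The plate must come about 1–2 mm further back, so I ease the down-load and slide on.

{"method": "step_arm", "body": {"deltas": [{"dx": 0,"dy": 0,"dz": -1.2,"twist": 0},{"dx": -0.6,"dy": 0,"dz": 0,"twist": 0},{"dx": -0.6,"dy": 0,"dz": 0,"twist": 0},{"dx": -0.6,"dy": 0,"dz": 0,"twist": 0},{"dx": 0,"dy": 0,"dz": 0,"twist": 0}]}}

```text
time: 15.75
ee_pos: [0.6018, 0.0274, 0.0889]
tcp_rot: [3.12, 0.366, -0.003]
ft_force: [1.5, -0.3, -1.0]
gripper_width: 0.0134
grip_force: 30.3
```

{"method": "step_arm", "body": {"deltas": [{"dx": 0,"dy": 0,"dz": 0.7,"twist": 0},{"dx": 0,"dy": 0,"dz": 0.7,"twist": 0},{"dx": 0,"dy": 0,"dz": 0.7,"twist": 0},{"dx": 0,"dy": 0,"dz": 0.7,"twist": 0},{"dx": 0,"dy": 0,"dz": 0,"twist": 0}]}}

```text
time: 16.25
ee_pos: [0.6028, 0.0276, 0.0866]
tcp_rot: [3.12, 0.367, 0.0]
ft_force: [0.6, 0.9, 2.3]
gripper_width: 0.0134
grip_force: 30.9
```

```bash
python3 -c "
from meas import *
im,d,T,p,M=tilt('w12.png');rel(p); shaker(im,d,T,p,M)"
```

```text
t 16.25 p [602.8  27.6  86.6] yaw 13.4 tz [ 0.  0. -1.] F [0.6 0.9 2.3] T [-0.02  0.22 -0.02] w 13.4 gf 30.9
griptop 2696 3773 tilt 1.0 z0 -18.9 x [-24.2   5.7] y [-6.8  6.5]
plate 4532 4644 tilt 1.2 z0 26.9 x [13.2 39.6] y [-20.6  20.7]
pivot rel stud [58.2  0.2]
head 40 0.09365789529733105 (array([548.9,  15. ]), array([2.5, 9.7]), np.float32(-84.07))
pin 275 (array([629.5,  34.2]), array([8.5, 8.3]), np.float32(27.37))
deck z 0.07306960432895895
deck front edge u (world) [528.6 545.4] stud est u 534.7
```

{"method": "step_arm", "body": {"deltas": [{"dx": 0.4,"dy": 0,"dz": 0.3,"twist": 0},{"dx": 0.4,"dy": 0,"dz": 0.4,"twist": 0},{"dx": 0.3,"dy": 0,"dz": 0.5,"twist": 0},{"dx": 0,"dy": 0,"dz": 0.5,"twist": 0},{"dx": 0,"dy": 0,"dz": 0,"twist": 0}]}}

```text
time: 16.8
ee_pos: [0.6036, 0.0278, 0.0847]
tcp_rot: [3.12, 0.367, -0.001]
ft_force: [-0.4, 0.2, 2.9]
gripper_width: 0.0136
grip_force: 31.0
```

```bash
python3 -c "
from meas import *
im,d,T,p,M=tilt('w13.png');rel(p); shaker(im,d,T,p,M)
import cv2
a=cv2.imread('pics/w13.png')[170:300,245:405]; cv2.imwrite('pics/w13c.png',cv2.resize(a,(736,598),interpolation=cv2.INTER_CUBIC))"
```

```text
t 16.8 p [603.6  27.8  84.7] yaw 13.4 tz [-0. -0. -1.] F [-0.4  0.2  2.9] T [-0.01  0.43 -0.  ] w 13.6 gf 31.0
griptop 2749 3799 tilt -0.4 z0 -18.9 x [-24.3   5.9] y [-6.8  6.5]
plate 4362 4458 tilt -0.0 z0 26.9 x [13.3 38.9] y [-20.7  20.6]
pivot rel stud [59.   0.2]
head 22 0.09401002718517046 (array([551.3,  15.8]), array([2.1, 6.8]), np.float32(-88.75))
pin 299 (array([629.5,  34.1]), array([8. , 8.2]), np.float32(-77.86))
deck z 0.07311655003340495
deck front edge u (world) [530.8 547.2] stud est u 534.7
```

The tilt is 0° and the top face is 4 mm above the deck, so it has dropped over the pin. I release and rise.

{"method": "step_arm", "body": {"deltas": [{"dx": 0,"dy": 0,"dz": -0.5,"twist": 0},{"dx": 0,"dy": 0,"dz": 0,"twist": 0},{"dx": 0,"dy": 0,"dz": 0,"twist": 0},{"dx": 0,"dy": 0,"dz": 0,"twist": 0},{"dx": 0,"dy": 0,"dz": 0,"twist": 0}], "gripper": 40}}

```text
time: 17.35
ee_pos: [0.6038, 0.0278, 0.0853]
tcp_rot: [3.12, 0.366, 0.0]
ft_force: [-0.8, 1.3, 0.5]
gripper_width: 0.0401
grip_force: 0.0
```

{"method": "step_arm", "body": {"deltas": [{"dx": 0,"dy": 0,"dz": -15,"twist": 0},{"dx": 0,"dy": 0,"dz": -30,"twist": 0},{"dx": 0,"dy": 0,"dz": -30,"twist": 0},{"dx": 0,"dy": 0,"dz": -30,"twist": 0},{"dx": -20,"dy": 0,"dz": -20,"twist": 0}]}}

```text
time: 17.85
ee_pos: [0.5876, 0.0242, 0.2139]
tcp_rot: [-3.12, -0.368, -0.012]
ft_force: [0.0, 0.2, 0.5]
gripper_width: 0.0401
grip_force: 0.0
```

{"method": "step_arm", "body": {"deltas": [{"dx": -40,"dy": 0,"dz": 0,"twist": 0},{"dx": -40,"dy": 0,"dz": 0,"twist": 0},{"dx": 0,"dy": 0,"dz": 0,"twist": 0},{"dx": 0,"dy": 0,"dz": 0,"twist": 0},{"dx": 0,"dy": 0,"dz": 0,"twist": 0}]}}

```text
time: 18.35
ee_pos: [0.5082, 0.0051, 0.2113]
tcp_rot: [-3.12, -0.367, -0.005]
ft_force: [0.2, 0.1, 0.7]
gripper_width: 0.0398
grip_force: 0.0
```

```bash
python3 - <<'E'
from meas import *
p,M=st(); cl=cal("wrist"); im,d=robot.snapshot("wrist"); save("w14.png",im)
P=cloud("wrist",d,cl); T=(P-p)@M*1000; shaker(im,d,T+[0,0,19],p,M)
u=np.array([.9728,.2317]);v=np.array([-.2317,.9728]); q=P[...,:2]*1000-[546.2,14]; U=q@u; V=q@v; z=P[...,2]*1000; h=hsv(im)
k=(U>-35)&(U<110)&(abs(V)<30)&(h[...,2]<90)&(h[...,1]<90)&(z>70)&(z<84)
print(k.sum(),rect(np.c_[U[k],V[k]]/1000)); 
for a,b in((-26,-17),(20,32),(70,78),(92,99)):
    m=k&(U>a)&(U<b); print(a,b,m.sum(),np.round(np.median(z[m]),1) if m.sum() else "")
g=bluem(im)&(z>115)&(abs(V)<20); print("grip",np.round([np.median(U[g]),np.median(V[g]),np.median(z[g])],1))
E
```

```text
t 18.35 p [508.2   5.1 211.3] yaw 13.41 tz [ 0.003  0.    -1.   ] F [0.2 0.1 0.7] T [ 0.03 -0.03 -0.03] w 39.8 gf 0.0
head 813 0.0937373337228893 (array([545.8,  14.4]), array([39.1, 11.3]), np.float32(13.46))
pin 110 (array([628.8,  34. ]), array([7.7, 7.4]), np.float32(66.25))
deck z 0.07286085410888177
deck front edge u (world) [480.1 483.6] stud est u 534.7
7302 (array([35.8,  0.4]), array([ 43.9, 124.2]), np.float32(-0.06))
-26 -17 454 76.8
20 32 912 76.7
70 78 682 76.7
92 99 568 76.6
grip [ 49.5   0.8 122.6]
```

View pics/w14.png

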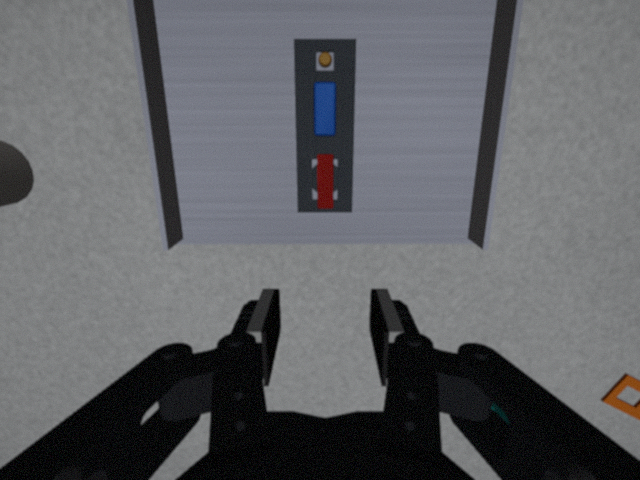

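The plate lies flat, with its top at 76.7 mm all along. The head at (325,181) spans the eye, the pin at (325,60) stands in the window, and the gripper is clear.

```bash
python3 -c "
from cell import robot
print(robot.finish_job())"
```

```text
the job is handed in; nothing more can be done
None
```

The stop plate is fitted and handed in at about 18 s of the 54 s allowed: it lies flat and released on the deck, with the stud's red head across the eye and the window down over the brass pin. I kept the arm clear of the bottle, rack and beaker and pushed on the shaker with no more than about 9 N.

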